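# Lock the curing rotator's castle nut

### The arm

A 6-joint arm with a two-finger parallel gripper is mounted at the origin on the work surface. World frame = base frame: x ahead of the robot, y to its left, z up, the work surface at z = 0. Lengths are in mm, angles in rad, forces in N, time in s.
With the tool pointing down it reaches from about 325 to 775 mm from the base axis. Payload 5.5 kg.
Tool frame: the origin (TCP) lies midway between the tips of the shut fingers; the grasp point (between the pads) lies ctrl.grasp_offset behind it (ctrl.grasp_offset is the distance from the TCP to the grasp point, in mm); z points along the fingers, y is the line along which they close (so a half turn about z gives the same grasp; the last joint's range is limited). The gripper opens to 85 mm and grips with 20 to 120 N. Pads are 22 mm wide; open, the fingers measure 114 mm over their backs; the gripper's body (76 mm by 85 mm) begins 54 mm behind the grasp point. The pads swing forward as they close: fully open they stand 13 mm farther back than shut.
Start: joints at [1.076, 0.091, 1.231, -0, 1.82, -0.057], TCP at [254.375, 543.424, 231.275] pointing down, gripper open.
Joint ranges: [-2.87, 2.87], [-0.86, 2.18], [0.17, 2.46], [-1.51, 4.65], [0.06, 2.69], [-2.65, 2.65]. Speed limits (rad/s): [2.57, 2.57, 3.01, 3.14, 3.14, 3.14].

### API

Orientations are given as a unit quaternion [x, y, z, w].
In Python, from workcell import sensors, read_camera, camera_params, ctrl gives the robot as it stands.
- The arm moves only by the tool apply_moves, never from a script. Its arguments are lists of equal length, an entry for each row: "fingers": the opening, from -1 (shut) to 1 (fully open); "travel": the shift along the tool's x, y, z in units of 60 mm (1.0 is 60 mm), a list of three; "rot": the turn, a rotation vector about the tool's x, y, z in units of 6 degrees (1.0 is 6 degrees), a list of three. In form: {"fingers": [fingers, ...], "travel": [[dx, dy, dz], ...], "rot": [[rx, ry, rz], ...]}. A call has 1 to 5 rows; each row shifts and turns the commanded pose from where the row before left it, along the tool's axes as they then stand; what a row does not reach is not made up. A row lasts 1/8 s, in which the tool goes at most 62.5 mm and 10.7 degrees, less where a joint would pass 70% of its speed; a pose out of reach is approached as far as the arm can. A call is refused whole if a number of a shift passes 1 or a number of a turn 1, either way. A call with a gripper value outside its range is refused whole. The fingers move at their own pace and stop on an object; the grip force is fixed at half the most. Time passes only in rows, so rows that do not move let the fingers close. It gives the time, the measured TCP pose, the force, the opening and the grip force at its end, in the units of the state.
- sensors.get_obs(): the state, without advancing time (a new reading comes with each control period).
- read_camera(name): name is "side" or "top" or "wrist"; returns the picture (384x512x3 uint8, red, green, blue); there is no depth.
- camera_params(name): a dict with "intrinsics" (3x3 intrinsics, pixels), "D" ([k1, k2, p1, p2, k3] as OpenCV has them; the pictures are not rectified), "origin" and "orientation" of the camera in the world. Camera axes: x right, y up, looking along -z (the intrinsics and any distortion apply to the point x, -y, -z); pixel columns grow to the right and rows downward; lengths in mm; the calibration is good to about 2 mm. A picture is of the moment at which its call begins: read the wrist's pose just before it. camera_params takes no time and is no camera call; for the wrist camera it gives the pose at the moment of the call.
- ctrl.finish_job(): hands the job in; it is judged then, once.
The state is a dict: "t": time; "qpos": joint angles; "qvel": joint speeds; "joint_efforts": joint torques, N m; "position": TCP position; "eef_rot": TCP orientation; "ft_force": force on the tool from outside, world axes, zero at the start; "wrist_torque": the same for the moment, N m; "gripper_width": opening from 0.0 (shut) to 1.0 (fully open); "finger_force": force on a finger pad.
Only numpy, scipy, OpenCV 4.12 (cv2) and the standard library are available. Lean on these libraries where they do the work, as an engineer would, in place of code of your own. Each camera call takes 0.05 s, during which the arm holds its last target. There are 200 camera calls.

### The job

Lock the carrier plate onto the inclined curing rotator: tighten the castle nut (clockwise, looking down on it) just as far as the next slot that lines up with the spindle's cross hole, without loosening it back to the slot before or running on past. Then push the red-handled locking pin, from either side, through the slots and the cross hole until its handle stops against the nut, and let go. Leave the bust, the bottle and the build plate where they are.

Things in the scene. Friction and masses are not known exactly. Their poses are not given: they have to be found in the camera images.
- rotator: Inclined curing rotator, fixed to the counter: white wedge housing 200 x 184 x 154 mm high, low at its front (own -x, the robot's side), top face sloping 30 degrees; on it a round aluminium carrier plate, 170 mm across, 5 mm thick. Origin: centre of the underside, x to the rear (high) side, z up.
- spindle: Fixed steel spindle, 32 mm diameter. Origin: centre of its cross hole, 0.154 m above the counter. z: to the spindle's free end, leaning 30 degrees from vertical to the rotator's front. y: along the cross hole, level. Hole 12 mm wide (x) and high (z). Spindle ends 14 mm above the origin (dark line on its end: along the hole); plate surface 42 mm below it (own -z).
- nut (a joint): Turn of the brass castle nut, rad, growing as it is tightened (clockwise looking down on its crown). At 0 a pair of its six slots lines up with the cross hole, and again every 1.047 rad; it starts at 0.2 to 0.75, so the next slot lines up at 1.047. Snug: turning takes about 0.3 N m; it stays where it is left and does not move along the spindle.
- nut_body (a point): Point on the spindle axis in the nut's hexagon, 25 mm below the hole's centre. Hexagon 60 mm across flats, 40 to 10 mm below the hole's centre; on it a round crown, 54 mm diameter, up to 7 mm above it, with six slots 13 mm wide, open at the top, floors 6.5 mm below it. A slot is over the middle of each flat: at 0 and 1.047 two flats face along the cross hole.
- pin: Locking pin lying flat on the counter, 112 mm long, about 90 g: red handle block 42 mm long, 20 mm wide (own y), 14 mm high (own z), and a steel shank, 8 mm diameter, 70 mm long. Origin: on the shank's axis at the shoulder where the handle begins, 7 mm above the counter when lying. x: along the shank to the tip; the handle runs from x = -42 mm to 0.
- pin_tip (a point): Tip of the pin's shank, 70 mm from the shoulder; the last 8 mm taper to 3 mm. With the pin fully home the shoulder is 25 to 30 mm from the spindle axis, against the nut's crown, and the tip sticks out beyond the crown on the other side.
- bust: White cured resin bust on a round foot, 155 mm high, 96 mm wide, 0.3 kg, loose. Origin: centre of its underside. Leave alone.
- bottle: Empty amber glass bottle with black twist cap, 64 mm diameter, 150 mm high, loose. Origin: centre of its underside. Leave alone.
- build_plate: Aluminium printer build plate, 132 x 80 mm slab with bracket and black knob, 64 mm high in all, loose. Origin: centre of its underside. Leave alone.
Things that resemble listed ones, but are neither listed nor needed, are in the scene too. What is shaped like the pin but black, green or white is not meant.

How it is judged (in metres and radians):
On the way, in this order (a step that is already met when the one before it is completed fails the run):
1. the nut is tightened to the next slot in line with the cross hole and let go, the pin not yet in (value of joint nut between 0.947 and 1.147 rad and contact force between the fingers and nut below 0.1 N and distance between pin_tip and spindle above 0.06 m), for 0.2 s.
2. the pin is through the cross hole with its shoulder against the nut (distance between pin and spindle below 0.036 m and distance between pin_tip and spindle below 0.055 m and angle between the x axis of pin and the y axis of spindle, either way round below 0.2 rad), for 0.2 s.
At the end, for the whole second after the job is handed in: Nut within 0.1 rad of 1.047; pin through slots and cross hole, in line within 0.2 rad, shoulder within 36 mm of the hole's centre (25 to 30 when home), at rest and released; bust, bottle and build plate within 20 mm of where they stood, bust and bottle upright (all of step 2 and value of joint nut between 0.947 and 1.147 rad and z of pin in the frame of spindle between -0.01 and 0.01 m and linear speed of pin below 0.02 m/s and contact force between the fingers and pin below 0.1 N and distance of each of bust, bottle, build_plate from where it was at the start of the episode below 0.02 m and angle between each of bust, bottle's own z axis and vertical below 0.2 rad); the robot touches nothing.
It fails at once if the nut is loosened back to the slot before (value of joint nut below 0.1 rad).
It fails at once if the nut is run past the slot (value of joint nut above 1.3 rad).
It fails at once if the bust is disturbed (distance of bust from where it was at the start of the episode above 0.03 m or angle between bust's own z axis and vertical above 0.4 rad).
It fails at once if the bottle is disturbed (distance of bottle from where it was at the start of the episode above 0.03 m or angle between bottle's own z axis and vertical above 0.4 rad).
It fails at once if the build plate is disturbed (distance of build_plate from where it was at the start of the episode above 0.03 m).
It also fails if it takes over 51 s, if anything falls off the work surface, if the arm or the gripper's body presses on something with over 40 N, if the wrist force passes 120 N, or if a joint passes its speed limit or range.

## Working session

There is one attempt and no reset: what is moved stays moved. The work goes in short steps, Python scripts to look and compute and a tool call to move; the robot and the scene stay as the last step left them, time stands still between calls to the robot, and variables do not carry over. Pictures are saved under pics/ and viewed, at most 12 in all, crops included, and the job is handed in when it is done.

Besides the shell and the picture viewer there is one more tool, called after "Call:" by a JSON object that holds its "op" and its "data". apply_moves: Moves the arm, as the interface text tells. Its arguments: {"type":"object","properties":{"fingers":{"type":"array","items":{"type":"number"}},"travel":{"type":"array","items":{"type":"array","items":{"type":"number"}}},"rot":{"type":"array","items":{"type":"array","items":{"type":"number"}}}},"required":["fingers","travel","rot"]}

```bash
mkdir -p pics; ls
python3 - <<'E'
from workcell import sensors, read_camera, camera_params, ctrl
import cv2, numpy as np
for n in ("side","top"):
    im=read_camera(n); cv2.imwrite(f"pics/{n}0.png",im[:,:,::-1]); p=camera_params(n); print(n,p)
print(sensors.get_obs(), ctrl.grasp_offset)
E
```

```text
pics
side {'intrinsics': array([[375.60407702,   0.        , 259.96341906],
       [  0.        , 375.60407702, 189.13623847],
       [  0.        ,   0.        ,   1.        ]]), 'D': array([-0.04288681,  0.        ,  0.        ,  0.        ,  0.        ]), 'origin': array([479.70315328, 988.30978743, 689.69690931]), 'orientation': array([-0.01135924,  0.4783911 ,  0.87788689, -0.01809759])}
top {'intrinsics': array([[441.78599414,   0.        , 248.89754834],
       [  0.        , 441.78599414, 195.27360899],
       [  0.        ,   0.        ,   1.        ]]), 'D': array([-0.07946038,  0.        ,  0.        ,  0.        ,  0.        ]), 'origin': array([ 260.58954861,   80.51224404, 1375.83731927]), 'orientation': array([ 0.07391267, -0.07220703, -0.69806121,  0.7085433 ])}
{'t': 0.1, 'qpos': array([ 1.07631715e+00,  9.18319872e-02,  1.23176068e+00, -3.01312561e-06,
        1.81984193e+00, -5.67114290e-02]), 'qvel': array([ 0.00068752, -0.00262871, -0.00296904, -0.00071499,  0.0016789 ,
       -0.00132191]), 'joint_efforts': array([ 2.50876430e-03, -4.60221004e+01, -4.19217110e+01, -1.47438332e-04,
        1.06462350e-02, -2.72711517e-06]), 'position': array([254.23549962, 543.18515846, 230.23767585]), 'eef_rot': array([ 2.17140530e-01,  9.76139919e-01, -8.86615015e-04, -2.49209418e-04]), 'ft_force': array([-0.42530357,  0.24710508, -0.98489109]), 'wrist_torque': array([ 0.0431696 , -0.04223145,  0.01391522]), 'finger_force': 0.0, 'gripper_width': 1.0031661726182073} 18.700000000000003
```

View pics/side0.png

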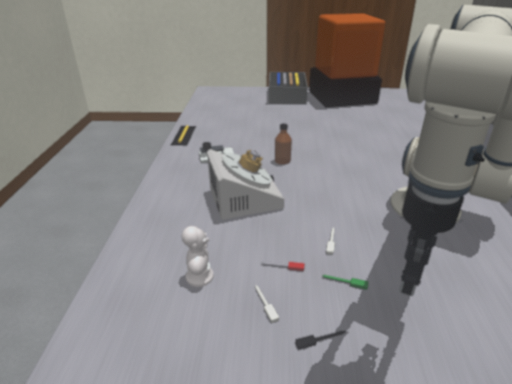

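View pics/top0.png

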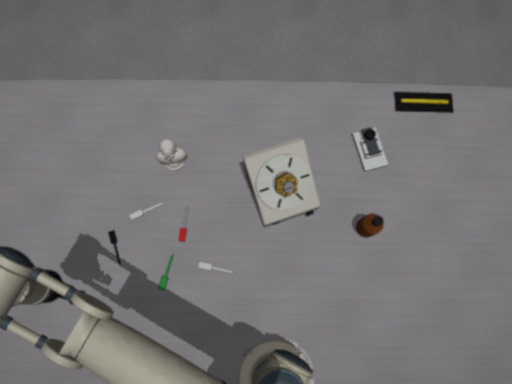

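Candidates for the pin: top image red (183,234), green (165,275), black (114,245), white (147,211) and white (215,267). Side image: red (285,266), the others green, black and white. The red one fits, so I'll check it in a crop together with the nut.

```bash
cat > h.py <<'E'
import cv2, numpy as np
from scipy.spatial.transform import Rotation as R
from workcell import sensors, read_camera, camera_params, ctrl
F=np.diag([1,-1,-1.])
def ray(p,uv):
    n=cv2.undistortPoints(np.array([[uv]],float),p['intrinsics'],p['D'])[0,0]
    d=R.from_quat(p['orientation']).as_matrix()@F@np.array([n[0],n[1],1]); return np.array(p['origin']),d/np.linalg.norm(d)
def onz(p,uv,z):
    o,d=ray(p,uv); return o+d*(z-o[2])/d[2]
def proj(p,X):
    M=F@R.from_quat(p['orientation']).as_matrix().T; X=np.atleast_2d(np.array(X,float))
    return cv2.projectPoints(X,cv2.Rodrigues(M)[0],-M@np.array(p['origin']),p['intrinsics'],p['D'])[0][:,0]
def tri(rs):
    A=0;b=0
    for o,d in rs:
        P=np.eye(3)-np.outer(d,d);A=A+P;b=b+P@o
    return np.linalg.solve(A,b)
def blobs(m,k=5):
    n,l,s,c=cv2.connectedComponentsWithStats(m.astype(np.uint8)); 
    i=[j for j in np.argsort(-s[:,4]) if j>0][:k]; return [(s[j],c[j],l==j) for j in i]
E
python3 - <<'E'
from h import *
P={n:camera_params(n) for n in("side","top")}
for n in P:
    im=cv2.imread(f"pics/{n}0.png")[:,:,::-1].astype(int); r,g,b=im[...,0],im[...,1],im[...,2]
    m=(r>120)&(g<70)&(b<70)
    for s,c,l in blobs(m,2):
        print(n,'red',s,c,onz(P[n],c,7))
        if s[4]>20:
            q=np.argwhere(l)[:,::-1]; print(cv2.minAreaRect(q.astype(np.float32)))
    hs=cv2.cvtColor(im.astype(np.uint8),cv2.COLOR_RGB2HSV)
    m=(hs[...,0]>12)&(hs[...,0]<28)&(hs[...,1]>110)&(hs[...,2]>70)
    for s,c,l in blobs(m,3): print(n,'brass',s,c,onz(P[n],c,140))
A=cv2.imread("pics/side0.png");B=cv2.imread("pics/top0.png")
f=lambda I,x,y,w:cv2.resize(I[y-w:y+w,x-w:x+w],(390,290) if 0 else (290,290),interpolation=cv2.INTER_CUBIC)
cv2.imwrite("pics/c1.png",np.vstack([np.hstack([f(A,285,266,30),f(A,250,165,36)]),np.hstack([f(B,185,225,30),f(B,286,185,28)])]))
for uv in[(264,265),(300,267)]: print(onz(P['side'],uv,7))
for uv in[(187,207),(183,240)]: print(onz(P['top'],uv,7))
E
```

```text
side red [295 267   7   2   8] [297.625 267.875] [415.55697138 295.02725391   7.        ]
side red [364  23   4   1   4] [365.5  23. ] [ -494.06794163 -3497.28182993     7.        ]
side brass [ 295    0  118   66 2223] [352.52226721  19.16419253] [ -224.42945277 -2834.49946913   140.        ]
side brass [179 126   9  16  58] [183.  133.5] [ 803.78416259 -213.85079323  140.        ]
side brass [295  73   4  12  40] [296.5  78.5] [ 378.36430557 -890.52619308  140.        ]
top red [179 228   7  13  75] [182.21333333 234.06666667] [421.44131957 291.96001841   7.        ]
((182.0, 234.0), (12.0, 6.0), 90.0)
top brass [276 173  21  23 235] [284.44680851 182.84255319] [558.16762346 -16.23527392 140.        ]
top brass [401  98  48   6 180] [424.98333333 100.73333333] [ 822.2233006  -446.31407612  140.        ]
top brass [365 220  17  14  92] [371.38043478 227.42391304] [ 432.1903368  -262.89351943  140.        ]
[501.05732414 288.05176191   7.        ]
[409.39826033 291.68810146   7.        ]
[507.36548569 280.64378048   7.        ]
[402.96484532 288.69428132   7.        ]
```

View pics/c1.png

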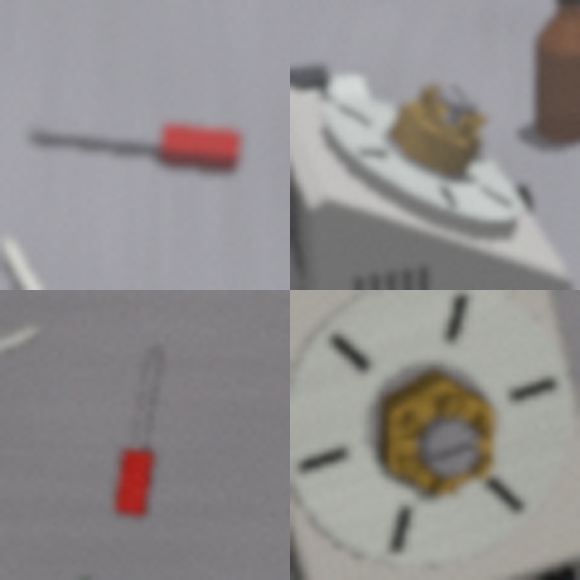

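Crop: the red pin with its steel shank is confirmed (side handle about (297,267), shank tip about (264,265)). The top crop shows the brass nut at (286,184), with the dark line on the spindle end at about (289,189). Next I work out a viewing pose along the spindle axis.

```bash
cat >> h.py <<'E'
def plan(pos,M,n=None,frm=None):
    "rows (travel/60, rot/6deg) from measured or given pose to target"
    o=sensors.get_obs(); p0,R0=(np.array(o['position']),R.from_quat(o['eef_rot'])) if frm is None else frm
    rv=(R0.inv()*R.from_matrix(M)).as_rotvec(); 
    need=max(np.linalg.norm(pos-p0)/58,np.abs(np.degrees(rv)).max()/5.9); n=n or int(np.ceil(need)); print('need',round(need,2),'n',n)
    p,Rc=p0,R0; st=R.from_rotvec(rv/n)
    for i in range(n):
        t=Rc.inv().apply((pos-p0)/n)/60; Rc=Rc*st
        print(np.round(t,3).tolist(),np.round(np.degrees(rv/n)/6,3).tolist())
def spindle(psi): # psi: azimuth of spindle -x horizontal(front) ; returns columns x,y,z
    f=np.array([np.cos(psi),np.sin(psi),0]); z=.5*f+np.cos(np.pi/6)*np.array([0,0,1]); x=-f*np.cos(np.pi/6)+.5*np.array([0,0,1])
    return np.stack([x,np.cross(z,x),z],1)
E
python3 - <<'E'
from h import *
P={n:camera_params(n) for n in("side","top")}
c=lambda x,y:(258+(x-290)/5.18,157+(y-290)/5.18)
a=onz(P['top'],c(425,460),166);b=onz(P['top'],c(475,445),166);e=onz(P['top'],c(450,449),166)
print('line',a,b,np.degrees(np.arctan2(*(a-b)[1::-1])),'end',e)
# housing edges (top view) base corners
for uv in[(243,157),(263,224),(303,140),(320,205)]: print(uv,onz(P['top'],uv,60))
# side: spindle end
u=(214+(462-290)/290*72,129+100/290*72); print(u, tri([ray(P['top'],c(450,449)),ray(P['side'],u)]))
o=sensors.get_obs();w=camera_params('wrist');Rt=R.from_quat(o['eef_rot'])
print('cam in tool',Rt.inv().apply(w['origin']-o['position']),(Rt.inv()*R.from_quat(w['orientation'])).as_matrix().round(3),w['intrinsics'],w['D'])
for uv in[(170,150),(370,225),(370,150),(178,163)]: print(uv,onz(P['top'],uv,0))
E
```

```text
line [531.75969844 -13.0818952  166.        ] [540.50897432 -40.2598746  166.        ] 107.84467425299016 end [538.07732064 -26.66569329 166.        ]
(243, 157) [657.93746668 105.90729043  60.        ]
(263, 224) [449.38657787  42.12219012  60.        ]
(303, 140) [716.36122454 -81.03929188  60.        ]
(320, 205) [ 509.9468071  -130.45295157   60.        ]
(256.70344827586206, 153.82758620689657) [536.56231801 -26.79196767 162.31138702]
cam in tool [  74.66369314    0.5193685  -143.08984041] [[ 0.002  0.956  0.294]
 [ 1.    -0.001 -0.001]
 [-0.     0.294 -0.956]] [[303.60000019   0.         251.31018129]
 [  0.         303.60000019 187.09299828]
 [  0.           0.           1.        ]] [-0.04284136  0.          0.          0.          0.        ]
(170, 150) [696.6828985  345.80041905   0.        ]
(370, 225) [ 459.29145394 -297.68710677    0.        ]
(370, 150) [ 706.85327121 -308.19631825    0.        ]
(178, 163) [652.96195783 317.35481799   0.        ]
```

```bash
cat >> h.py <<'E'
def toolM(S,phi):
    y=np.cos(phi)*S[:,0]+np.sin(phi)*S[:,1]; z=-S[:,2]; return np.stack([np.cross(y,z),y,z],1)
E
python3 - <<'E'
from h import *
S=spindle(np.radians(197.2)); O=np.array([544.7,-24.6,154])
plan(O+100*S[:,2],toolM(S,0),15)
E
```

```text
need 10.88 n 15
[-0.519, -0.472, -0.011] [-0.315, -0.138, 0.518]
[-0.544, -0.443, -0.018] [-0.315, -0.138, 0.518]
[-0.567, -0.412, -0.024] [-0.315, -0.138, 0.518]
[-0.589, -0.38, -0.029] [-0.315, -0.138, 0.518]
[-0.609, -0.346, -0.032] [-0.315, -0.138, 0.518]
[-0.627, -0.311, -0.034] [-0.315, -0.138, 0.518]
[-0.644, -0.276, -0.034] [-0.315, -0.138, 0.518]
[-0.658, -0.239, -0.034] [-0.315, -0.138, 0.518]
[-0.671, -0.202, -0.031] [-0.315, -0.138, 0.518]
[-0.681, -0.165, -0.027] [-0.315, -0.138, 0.518]
[-0.689, -0.127, -0.022] [-0.315, -0.138, 0.518]
[-0.696, -0.088, -0.016] [-0.315, -0.138, 0.518]
[-0.699, -0.05, -0.008] [-0.315, -0.138, 0.518]
[-0.701, -0.012, 0.001] [-0.315, -0.138, 0.518]
[-0.701, 0.026, 0.012] [-0.315, -0.138, 0.518]
```

Call:
{"op": "apply_moves", "data": {"fingers": [1,1,1,1,1], "travel": [[-0.52,-0.47,-0.01],[-0.54,-0.44,-0.02],[-0.57,-0.41,-0.02],[-0.59,-0.38,-0.03],[-0.61,-0.35,-0.03]], "rot": [[-0.315,-0.14,0.52],[-0.315,-0.14,0.52],[-0.315,-0.14,0.52],[-0.315,-0.14,0.52],[-0.315,-0.14,0.52]]}}

```text
t: 0.72
position: [335.6, 347.9, 233.9]
eef_rot: [0.347, 0.933, 0.072, 0.054]
ft_force: [0.2, -0.8, 0.5]
gripper_width: 1.003
finger_force: 0.0
```

Call:
{"op": "apply_moves", "data": {"fingers": [1,1,1,1,1], "travel": [[-0.63,-0.31,-0.03],[-0.64,-0.28,-0.03],[-0.66,-0.24,-0.03],[-0.67,-0.2,-0.03],[-0.68,-0.17,-0.03]], "rot": [[-0.315,-0.14,0.52],[-0.315,-0.14,0.52],[-0.315,-0.14,0.52],[-0.315,-0.14,0.52],[-0.315,-0.14,0.52]]}}

```text
t: 1.35
position: [415.8, 153.6, 236.6]
eef_rot: [0.467, 0.866, 0.143, 0.106]
ft_force: [1.1, -0.2, 0.2]
gripper_width: 1.005
finger_force: 0.0
```

Call:
{"op": "apply_moves", "data": {"fingers": [1,1,1,1,1], "travel": [[-0.69,-0.13,-0.02],[-0.7,-0.09,-0.02],[-0.7,-0.05,-0.01],[-0.7,-0.01,0],[-0.7,0.03,0.01]], "rot": [[-0.315,-0.14,0.52],[-0.315,-0.14,0.52],[-0.315,-0.14,0.52],[-0.315,-0.14,0.52],[-0.315,-0.14,0.52]]}}

```text
t: 1.98
position: [496.2, -41.3, 240.5]
eef_rot: [0.575, 0.775, 0.209, 0.155]
ft_force: [0.5, 0.3, 0.4]
gripper_width: 1.002
finger_force: 0.0
```

Call:
{"op": "apply_moves", "data": {"fingers": [1], "travel": [[0,0,0]], "rot": [[0,0,0]]}}

```text
t: 2.1
position: [495.9, -42.3, 239.4]
eef_rot: [0.577, 0.775, 0.208, 0.154]
ft_force: [-0.7, 1.0, 0.6]
gripper_width: 0.999
finger_force: 0.0
```

Run:
```python
from h import *
import json
w=camera_params('wrist'); im=read_camera('wrist'); cv2.imwrite("pics/w1.png",im[:,:,::-1])
json.dump({k:np.array(v).tolist() for k,v in w.items()},open('w1.json','w'))
o=sensors.get_obs();print(o['t'],o['position'],o['eef_rot'],o['qpos'])
S=spindle(np.radians(197.2)); O=np.array([544.7,-24.6,154])
print(proj(w,[O+14*S[:,2],O-42*S[:,2],O+14*S[:,2]+16*S[:,1]]))
cv2.imwrite("pics/w1c.png",cv2.resize(im[:,:,::-1],(800,600),interpolation=cv2.INTER_CUBIC))
```

```text
2.15 [495.68864099 -40.85317848 239.82435039] [0.57567557 0.77552612 0.20850242 0.1538948 ] [-0.36494713 -0.62731588  1.89201121  0.31470272  1.45472206 -0.62784369]
[[252.97725524 189.94952162]
 [252.58817601 172.31006655]
 [252.87916077 170.27545792]]
```

View pics/w1c.png

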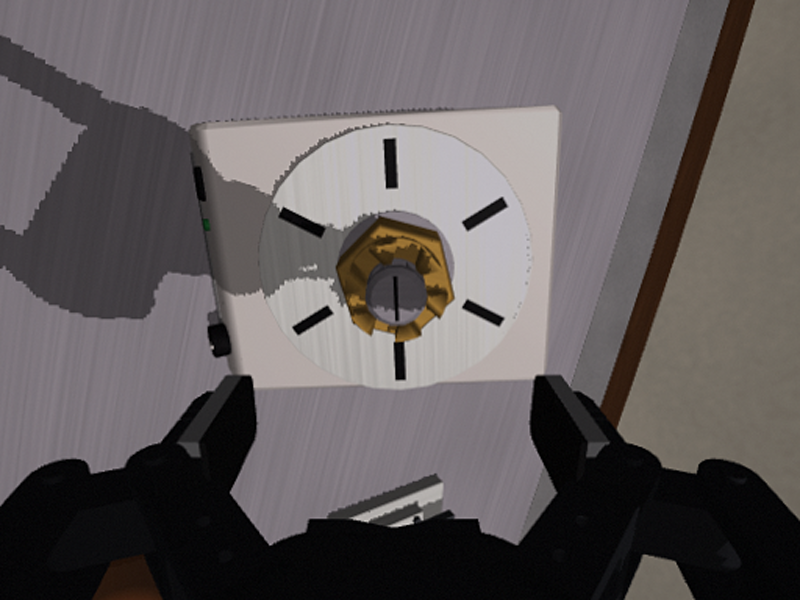

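The wrist picture shows the nut centred at about (396,270) of the 800x600 view. The spindle end is at (396,293), within 3 px of the prediction, and its dark line is almost vertical. I'll zoom in for the nut's angle.

Run:
```python
from h import *
im=cv2.imread('pics/w1.png'); c=im[130:225,205:300]
cv2.imwrite('pics/w1z.png',cv2.resize(c,(594,594),interpolation=cv2.INTER_CUBIC))
g=cv2.cvtColor(im,cv2.COLOR_BGR2GRAY)
m=np.zeros_like(g);m[176:206,246:262]=1
q=np.argwhere((g<45)&(m>0))[:,::-1]; print(len(q),cv2.fitLine(q.astype(np.float32),cv2.DIST_L2,0,.01,.01).ravel())
```

```text
78 [2.2486536e-02 9.9974716e-01 2.5306410e+02 1.8938461e+02]
```

View pics/w1z.png

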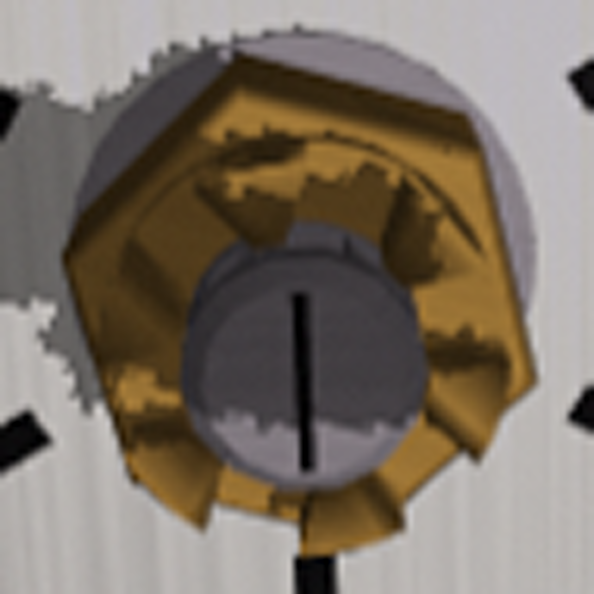

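Run:
```python
from h import *
import json
w=json.load(open('w1.json')); w={k:np.array(v) for k,v in w.items()}
def plane(p,uv,S,O,h):
    o,d=ray(p,uv); n=S[:,2]; X=o+d*(((O+h*n-o)@n)/(d@n)); return (X-O)@S
px=lambda x,y:(205+(x+.5)/6.253-.5,130+(y+.5)/6.253-.5)
S=spindle(np.radians(197.2)); O=np.array([544.7,-24.6,154])
a,b=plane(w,px(299,295),S,O,14),plane(w,px(308,470),S,O,14)
print('line ends',a,b,'angle err',np.degrees(np.arctan2(*( (a-b)[:2]))))
# end-disc circle
pts=[(187,365),(428,365),(305,490),(240,265),(205,440)]
P=np.array([plane(w,px(*q),S,O,14)[:2] for q in pts]);print(P.round(1))
(cx,cy),r=cv2.minEnclosingCircle(P.astype(np.float32));print(cx,cy,r)
for h,C in((-40,[(65,257),(237,55),(465,115),(537,380)]),(-10,[(237,88),(472,152)])):
    P=np.array([plane(w,px(*q),S,O,h)[:2] for q in C]); print(h,P.round(1))
    for p,q in zip(P[:-1],P[1:]):
        d=q-p; m=(p+q)/2; print(' edge len',np.linalg.norm(d).round(1),'normal phi',np.degrees(np.arctan2(-d[0],d[1])).round(1)%60,'corner angles',np.degrees(np.arctan2(p[1],p[0])).round(1))
```

```text
line ends [-0.4011705 10.8006388 14.       ] [  0.630435   -12.46690785  14.        ] angle err -2.538641389521176
[[-14.6   1.8]
 [ 15.8   1.5]
 [  0.2 -15.2]
 [ -7.7  14.7]
 [-12.5  -8.3]]
-0.08487269282341003 0.7165755033493042 15.929762840270996
-40 [[-36.1   2.4]
 [ -9.2  33.1]
 [ 24.8  23.9]
 [ 36.9 -17.9]]
 edge len 40.8 normal phi 18.9 corner angles 176.2
 edge len 35.3 normal phi 14.900000000000006 corner angles 105.6
 edge len 43.5 normal phi 16.19999999999999 corner angles 43.9
-10 [[-8.4 32.9]
 [23.1 24.1]]
 edge len 32.8 normal phi 14.299999999999997 corner angles 104.4
```

```bash
cat >> h.py <<'E'
def plane(p,uv,S,O,h):
    o,d=ray(p,uv); n=S[:,2]; X=o+d*(((O+h*n-o)@n)/(d@n)); return (X-O)@S
S=spindle(np.radians(199.5)); O=np.array([544.7,-24.6,154.])
E
python3 - <<'E'
from h import *
import json
w=json.load(open('w1.json')); w={k:np.array(v) for k,v in w.items()}
px=lambda x,y:(205+(x+.5)/6.253-.5,130+(y+.5)/6.253-.5)
O=O+S@[0,0,0]
a,b=plane(w,px(299,295),S,O,14),plane(w,px(308,470),S,O,14)
print((a+b)/2,np.degrees(np.arctan2(*((a-b)[:2]))))
P=np.array([plane(w,px(*q),S,O,14)[:2] for q in [(187,365),(428,365),(305,490),(240,265),(205,440)]]);print(cv2.minEnclosingCircle(P.astype(np.float32)))
for h,C in((-40,[(237,55),(465,115)]),(-10,[(237,88),(472,152)])):
    p,q=[plane(w,px(*q),S,O,h)[:2] for q in C]; d=q-p; print(h,p,q,np.degrees(np.arctan2(-d[0],d[1]))%60)
plan(O+30*S[:,2],toolM(S,np.radians(13)))
E
```

```text
[ 0.09052136 -0.57240818 14.        ] -0.5364914683632861
((-0.13000255823135376, 0.9543575644493103), 16.00396156311035)
-40 [-8.06463779 32.6950654 ] [25.59121871 22.30390068] 12.842053241367097
-10 [-7.26977647 33.1229659 ] [23.88701808 23.16194628] 12.270600816887821
need 2.6 n 3
[0.003, 0.01, 0.39] [-0.006, 0.07, -0.852]
[-0.001, 0.01, 0.39] [-0.006, 0.07, -0.852]
[-0.004, 0.009, 0.39] [-0.006, 0.07, -0.852]
```

Call:
{"op": "apply_moves", "data": {"fingers": [1,1,1,1,1], "travel": [[0,0.01,0.39],[0,0.01,0.39],[0,0.01,0.39],[0,0,0.38],[0,0,0.38]], "rot": [[0,0.07,-0.85],[0,0.07,-0.85],[0,0.07,-0.85],[0,0,0],[0,0,0]]}}

```text
t: 2.78
position: [552.5, -19.0, 141.0]
eef_rot: [0.463, 0.848, 0.193, 0.172]
ft_force: [0.7, 0.1, 0.2]
gripper_width: 1.003
finger_force: 0.0
```

Run:
```python
from h import *
o=sensors.get_obs(); M=R.from_quat(o['eef_rot']).as_matrix(); print((o['position']-O)@S, (S.T@M).round(3), np.degrees(np.arctan2(*(S.T@M[:,1])[1::-1])),o['ft_force'])
plan(O-38*S[:,2],toolM(S,np.radians(12.5)),1)
```

```text
[  1.50610844   2.67934416 -15.88290543] [[-0.229  0.973 -0.   ]
 [ 0.973  0.229  0.001]
 [ 0.001  0.    -1.   ]] 13.252535869410242 [0.69558377 0.14884323 0.21942458]
need 0.38 n 1
[-0.038, -0.035, 0.369] [0.001, -0.013, 0.125]
```

Call:
{"op": "apply_moves", "data": {"fingers": [1,1,-1,-1,-1], "travel": [[-0.03,-0.03,0.36],[0,0,0],[0,0,0],[0,0,0],[0,0,0]], "rot": [[0,0,0.1],[0,0,0],[0,0,0],[0,0,0],[0,0,0]]}}

```text
t: 3.4
position: [561.1, -20.2, 123.2]
eef_rot: [0.468, 0.845, 0.193, 0.171]
ft_force: [-11.1, -2.1, 4.1]
gripper_width: 0.686
finger_force: 67.6
```

Call:
{"op": "apply_moves", "data": {"fingers": [-1,-1], "travel": [[0,0,0],[0,0,0]], "rot": [[0,0,0],[0,0,0]]}}

```text
t: 3.65
position: [561.1, -20.2, 123.2]
eef_rot: [0.468, 0.845, 0.193, 0.171]
ft_force: [-10.9, -2.1, 3.6]
gripper_width: 0.686
finger_force: 67.6
```

Run:
```python
from h import *
o=sensors.get_obs(); M=R.from_quat(o['eef_rot']).as_matrix(); print((o['position']-O)@S, np.degrees(np.arctan2(*(S.T@M[:,1])[1::-1])),o['ft_force'],o['wrist_torque'],o['gripper_width'],o['finger_force'])
```

```text
[ -0.77094181  -1.33008372 -35.16509914] 12.58028373434916 [-10.8669282   -2.07528583   3.55939415] [-0.43641057  1.58355767  0.17437383] 0.6863376724559848 67.55446879193187
```

Call:
{"op": "apply_moves", "data": {"fingers": [-1,-1,-1,-1,-1], "travel": [[0,0,0],[0,0,0],[0,0,0],[0,0,0],[0,0,0]], "rot": [[0,0,0.7],[0,0,0.7],[0,0,0.7],[0,0,0.7],[0,0,0.7]]}}

```text
t: 4.28
position: [561.0, -20.3, 123.1]
eef_rot: [0.615, 0.745, 0.221, 0.133]
ft_force: [-11.3, -2.1, 4.3]
gripper_width: 0.684
finger_force: 67.6
```

Call:
{"op": "apply_moves", "data": {"fingers": [-1,-1,-1,-1,-1], "travel": [[0,0,0],[0,0,0],[0,0,0],[0,0,0],[0,0,0]], "rot": [[0,0,0.7],[0,0,0.7],[0,0,0.7],[0,0,0.7],[0,0,0.7]]}}

```text
t: 4.9
position: [560.8, -20.3, 123.0]
eef_rot: [0.74, 0.621, 0.241, 0.09]
ft_force: [-12.7, -2.8, 5.0]
gripper_width: 0.69
finger_force: 67.7
```

Call:
{"op": "apply_moves", "data": {"fingers": [-1,-1], "travel": [[0,0,0],[0,0,0]], "rot": [[0,0,0],[0,0,0]]}}

```text
t: 5.15
position: [560.8, -20.3, 123.0]
eef_rot: [0.74, 0.621, 0.241, 0.09]
ft_force: [-12.4, -3.2, 4.1]
gripper_width: 0.689
finger_force: 67.8
```

Run:
```python
from h import *
o=sensors.get_obs(); M=R.from_quat(o['eef_rot']).as_matrix(); print((o['position']-O)@S, np.degrees(np.arctan2(*(S.T@M[:,1])[1::-1])),o['ft_force'],o['wrist_torque'],o['gripper_width'],o['finger_force'])
```

```text
[ -1.12361449  -1.29198154 -35.15810618] -29.46613920878223 [-12.41261426  -3.16084427   4.07428103] [-0.17432293  2.08290914  0.01277839] 0.6894455340449285 67.76872219517827
```

Call:
{"op": "apply_moves", "data": {"fingers": [1,1,1,1,1], "travel": [[0,0,0],[0,0,0],[0,0,0],[0,0,-0.45],[0,0,-0.45]], "rot": [[0,0,0],[0,0,0],[0,0,0],[0,0,0],[0,0,0]]}}

```text
t: 5.78
position: [536.5, -28.6, 169.3]
eef_rot: [0.74, 0.621, 0.242, 0.09]
ft_force: [-0.1, -0.2, 0.4]
gripper_width: 1.002
finger_force: 0.0
```

Call:
{"op": "apply_moves", "data": {"fingers": [1,1,1,1,1], "travel": [[0,0,-0.45],[0,0,-0.45],[0,0,-0.45],[0,0,0],[0,0,0]], "rot": [[0,0,0],[0,0,0],[0,0,0],[0,0,0],[0,0,0]]}}

```text
t: 6.4
position: [498.8, -42.1, 238.0]
eef_rot: [0.74, 0.621, 0.242, 0.09]
ft_force: [0.4, -0.2, -0.1]
gripper_width: 1.002
finger_force: 0.0
```

Run:
```python
from h import *
import json
w=camera_params('wrist'); im=read_camera('wrist'); cv2.imwrite("pics/w2.png",im[:,:,::-1])
json.dump({k:np.array(v).tolist() for k,v in w.items()},open('w2.json','w'))
u,v=proj(w,O)[0].astype(int)+[0,-8];print(u,v)
c=im[v-48:v+48,u-48:u+48,::-1]; cv2.imwrite('pics/w2z.png',cv2.resize(c,(600,600),interpolation=cv2.INTER_CUBIC))
```

```text
250 179
```

View pics/w2z.png

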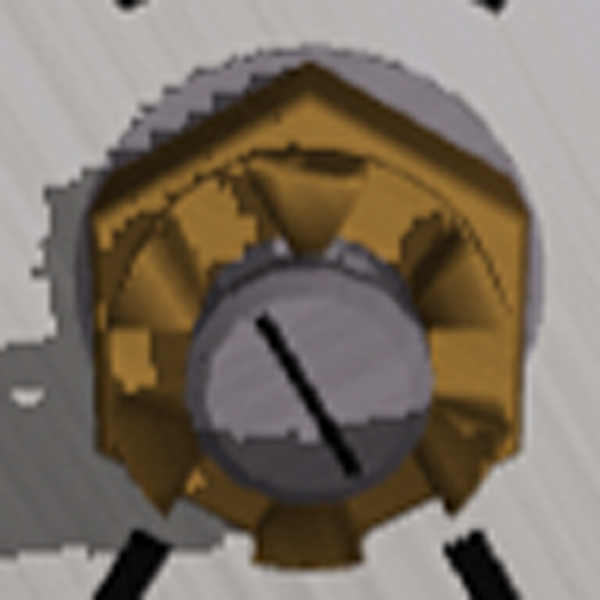

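Crop: hexagon corners are at (310,65), (95,195) and (527,190). The wedge-shaped merlons sit over the corners, and the dark line (262,318)-(355,470) points at the gap between two merlons. Next I check that number and measure the pin.

Run:
```python
from h import *
import json
w=json.load(open('w2.json')); w={k:np.array(v) for k,v in w.items()}
px=lambda x,y:(202+(x+.5)/6.25-.5,131+(y+.5)/6.25-.5)
a,b=plane(w,px(262,318),S,O,14),plane(w,px(355,470),S,O,14)
d=a-b; print('line',(a+b)/2,np.degrees(np.arctan2(d[1],d[0])))
for h,C in((-40,[(95,190),(310,63),(527,187)]),(-10,[(97,215),(310,92),(522,210)])):
    P=[plane(w,px(*q),S,O,h)[:2] for q in C]
    for p,q in zip(P[:-1],P[1:]):
        d=q-p; print(h,np.linalg.norm(d),np.degrees(np.arctan2(-d[0],d[1]))%60)
P=[plane(w,px(*q),S,O,14)[:2] for q in [(190,370),(432,370),(312,502),(250,285),(370,285)]];print(cv2.minEnclosingCircle(np.array(P,np.float32)))
o=sensors.get_obs(); print(o['qpos'])
p=camera_params('wrist')
# pin tip/handle end estimate avg of cams; look pose above the pin, tool down, y perp. to pin
t=np.array([503,284.5,7]);h=np.array([406.,290,7]);d=(t-h)/np.linalg.norm(t-h);print('pin az',np.degrees(np.arctan2(d[1],d[0])))
y=np.array([-d[1],d[0],0]);
for s in(1,-1):
    M=np.stack([np.cross(s*y,[0,0,-1]),s*y,[0,0,-1.]],1); print(s); plan(h+21*d+np.array([0,0,130-7]),M,10 if s==1 else None)
```

```text
line [ 0.02549919 -0.68432035 14.        ] 90.74896686637393
-40 37.588694223217665 31.14315677779389
-40 37.600850162813934 30.86894633839259
-10 33.22300444237699 30.684051113442052
-10 32.74146082485765 31.40865809839468
((0.6796231269836426, 0.0038783152122050524), 15.315143585205078)
[-0.38098803 -0.6036151   1.88104445  0.33835033  1.46349853 -0.1740727 ]
pin az -3.245254903890165
1
need 15.99 n 10
[0.473, -0.299, 0.191] [0.532, 0.181, -1.572]
[0.511, -0.207, 0.215] [0.532, 0.181, -1.572]
[0.533, -0.108, 0.233] [0.532, 0.181, -1.572]
[0.538, -0.006, 0.247] [0.532, 0.181, -1.572]
[0.526, 0.095, 0.254] [0.532, 0.181, -1.572]
[0.497, 0.194, 0.256] [0.532, 0.181, -1.572]
[0.453, 0.287, 0.252] [0.532, 0.181, -1.572]
[0.394, 0.37, 0.241] [0.532, 0.181, -1.572]
[0.322, 0.442, 0.225] [0.532, 0.181, -1.572]
[0.24, 0.501, 0.204] [0.532, 0.181, -1.572]
-1
need 13.76 n 14
[0.338, -0.214, 0.137] [0.125, -0.368, 0.967]
[0.32, -0.245, 0.127] [0.125, -0.368, 0.967]
[0.298, -0.275, 0.118] [0.125, -0.368, 0.967]
[0.273, -0.303, 0.111] [0.125, -0.368, 0.967]
[0.246, -0.327, 0.105] [0.125, -0.368, 0.967]
[0.215, -0.349, 0.101] [0.125, -0.368, 0.967]
[0.183, -0.368, 0.098] [0.125, -0.368, 0.967]
[0.148, -0.384, 0.096] [0.125, -0.368, 0.967]
[0.113, -0.396, 0.096] [0.125, -0.368, 0.967]
[0.076, -0.404, 0.098] [0.125, -0.368, 0.967]
[0.039, -0.409, 0.101] [0.125, -0.368, 0.967]
[0.001, -0.409, 0.106] [0.125, -0.368, 0.967]
[-0.036, -0.406, 0.112] [0.125, -0.368, 0.967]
[-0.072, -0.399, 0.119] [0.125, -0.368, 0.967]
```

Run:
```python
from h import *
t=np.array([503,284.5,7]);h=np.array([406.,290,7]);d=(t-h)/np.linalg.norm(t-h)
y=np.array([-d[1],d[0],0])
M=np.stack([np.cross(y,[0,0,-1]),y,[0,0,-1.]],1); plan(h+25*d+np.array([0,0,133]),M,17)
```

```text
need 15.99 n 17
[0.281, -0.168, 0.106] [0.313, 0.106, -0.925]
[0.295, -0.137, 0.114] [0.313, 0.106, -0.925]
[0.305, -0.104, 0.121] [0.313, 0.106, -0.925]
[0.312, -0.07, 0.128] [0.313, 0.106, -0.925]
[0.316, -0.035, 0.133] [0.313, 0.106, -0.925]
[0.316, -0.0, 0.137] [0.313, 0.106, -0.925]
[0.313, 0.035, 0.14] [0.313, 0.106, -0.925]
[0.306, 0.069, 0.142] [0.313, 0.106, -0.925]
[0.296, 0.103, 0.142] [0.313, 0.106, -0.925]
[0.283, 0.136, 0.141] [0.313, 0.106, -0.925]
[0.267, 0.167, 0.14] [0.313, 0.106, -0.925]
[0.248, 0.197, 0.136] [0.313, 0.106, -0.925]
[0.226, 0.224, 0.132] [0.313, 0.106, -0.925]
[0.201, 0.249, 0.127] [0.313, 0.106, -0.925]
[0.175, 0.271, 0.12] [0.313, 0.106, -0.925]
[0.146, 0.291, 0.113] [0.313, 0.106, -0.925]
[0.116, 0.307, 0.105] [0.313, 0.106, -0.925]
```

Call:
{"op": "apply_moves", "data": {"fingers": [1,1,1,1,1], "travel": [[0.28,-0.17,0.11],[0.3,-0.14,0.11],[0.3,-0.1,0.12],[0.31,-0.07,0.13],[0.32,-0.03,0.13]], "rot": [[0.31,0.11,-0.925],[0.31,0.11,-0.925],[0.31,0.11,-0.925],[0.31,0.11,-0.925],[0.31,0.11,-0.925]]}}

```text
t: 7.08
position: [478.7, 56.1, 208.5]
eef_rot: [0.566, 0.801, 0.183, 0.067]
ft_force: [0.6, 0.4, -0.6]
gripper_width: 1.002
finger_force: 0.0
```

Call:
{"op": "apply_moves", "data": {"fingers": [1,1,1,1,1], "travel": [[0.32,0,0.14],[0.31,0.03,0.14],[0.31,0.07,0.14],[0.3,0.1,0.14],[0.28,0.14,0.14]], "rot": [[0.31,0.11,-0.925],[0.31,0.11,-0.925],[0.31,0.11,-0.925],[0.31,0.11,-0.925],[0.31,0.11,-0.925]]}}

```text
t: 7.7
position: [458.2, 153.7, 180.1]
eef_rot: [0.356, 0.927, 0.112, 0.041]
ft_force: [0.1, 0.4, 0.2]
gripper_width: 0.999
finger_force: 0.0
```

Call:
{"op": "apply_moves", "data": {"fingers": [1,1,1,1,1], "travel": [[0.27,0.17,0.14],[0.25,0.2,0.14],[0.23,0.22,0.13],[0.2,0.25,0.13],[0.17,0.27,0.12]], "rot": [[0.31,0.1,-0.925],[0.31,0.1,-0.925],[0.31,0.1,-0.925],[0.31,0.1,-0.925],[0.31,0.1,-0.925]]}}

```text
t: 8.32
position: [438.2, 251.2, 151.4]
eef_rot: [0.122, 0.992, 0.033, 0.014]
ft_force: [0.3, 0.4, -0.5]
gripper_width: 0.999
finger_force: 0.0
```

Call:
{"op": "apply_moves", "data": {"fingers": [1,1,1,1], "travel": [[0.15,0.29,0.11],[0.12,0.31,0.1],[0,0,0],[0,0,0]], "rot": [[0.31,0.1,-0.925],[0.31,0.1,-0.925],[0,0,0],[0,0,0]]}}

```text
t: 8.82
position: [430.3, 289.3, 141.6]
eef_rot: [0.028, 1.0, 0.002, 0.004]
ft_force: [0.7, -0.5, 0.8]
gripper_width: 1.001
finger_force: 0.0
```

Run:
```python
from h import *
w=camera_params('wrist'); im=read_camera('wrist'); cv2.imwrite("pics/w3.png",im[:,:,::-1])
i=im.astype(int); m=(i[...,0]>90)&(i[...,1]<60)&(i[...,2]<60)
s,c,l=blobs(m,1)[0]; rc=cv2.minAreaRect(np.argwhere(l)[:,::-1].astype(np.float32)); print(s,rc)
bx=cv2.boxPoints(rc); print(bx,[onz(w,q,10).round(1) for q in bx])
o=sensors.get_obs();print(o['t'],o['position'],R.from_quat(o['eef_rot']).as_matrix().round(3),o['qpos'])
```

```text
[240 144  24  45 926] ((251.54310607910156, 165.76724243164062), (21.37481689453125, 43.98279571533203), 3.3664605617523193)
[[239.58276 187.09311]
 [242.16553 143.18622]
 [263.50345 144.44138]
 [260.9207  188.34827]] [array([440.6, 278.5,  10. ]), array([399.1, 283.6,  10. ]), array([401.4, 302.9,  10. ]), array([443. , 298.6,  10. ])]
8.875 [430.55930866 289.00609966 142.05662024] [[-0.998  0.057  0.008]
 [ 0.057  0.998  0.003]
 [-0.008  0.004 -1.   ]] [ 5.26371799e-01 -1.36332111e-01  1.61232976e+00 -1.26051523e-03
  1.65693909e+00 -9.87466424e-01]
```

View pics/w3.png

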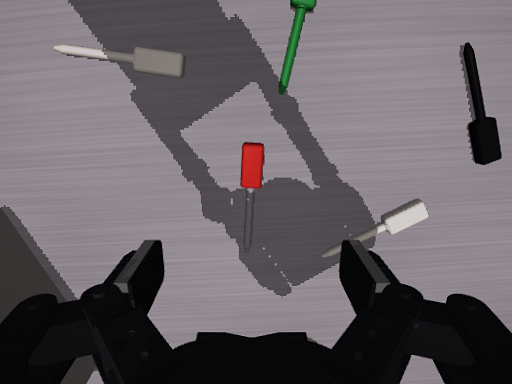

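The picture shows the red handle at (252,165) with its steel shank running down to (248,250). The decoys lie clear of it.

Run:
```python
from h import *
w=camera_params('wrist')
tip=onz(w,(247.5,250),7); c=onz(w,(251.5,165.8),10); s=onz(w,(250.8,188.5),7)
print(tip,c,s,[np.degrees(np.arctan2(*(tip-q)[1::-1])) for q in(c,s)],np.linalg.norm(tip-s))
a=np.radians(-5.5); d=np.array([np.cos(a),np.sin(a),0]); y=np.array([-d[1],d[0],0]); M=np.stack([-d,y,[0,0,-1.]],1)
g=tip-95*d; g[2]=3; print(g); plan(g,M,5)
```

```text
[510.1666072  281.71748798   7.        ] [421.05129709 290.75498336  10.        ] [444.06649555 288.82021168   7.        ] [np.float64(-5.790767515175053), np.float64(-6.133129801649573)] 66.48062457824824
[415.60396835 290.82283447   3.        ]
need 2.41 n 5
[0.054, 0.001, 0.463] [0.007, 0.015, 0.074]
[0.053, 0.001, 0.463] [0.007, 0.015, 0.074]
[0.052, 0.001, 0.463] [0.007, 0.015, 0.074]
[0.052, 0.001, 0.463] [0.007, 0.015, 0.074]
[0.051, 0.001, 0.463] [0.007, 0.015, 0.074]
```

Call:
{"op": "apply_moves", "data": {"fingers": [1,1,1,1,1], "travel": [[0.05,0,0.46],[0.05,0,0.46],[0.05,0,0.46],[0.04,0,0.46],[0.04,0,0.44]], "rot": [[0.01,0.02,0.09],[0.01,0.02,0.08],[0,0.01,0.08],[0,0.01,0.08],[0,0.01,0.08]]}}

```text
t: 9.5
position: [417.8, 290.0, 5.1]
eef_rot: [0.051, 0.999, 0.001, 0.001]
ft_force: [-0.1, 0.4, -0.1]
gripper_width: 0.998
finger_force: 0.0
```

Call:
{"op": "apply_moves", "data": {"fingers": [1,-1,-1,-1,-1], "travel": [[0,0,0],[0,0,0],[0,0,0],[0,0,0],[0,0,0]], "rot": [[0,0,0],[0,0,0],[0,0,0],[0,0,0],[0,0,0]]}}

```text
t: 10.12
position: [418.0, 291.1, 6.8]
eef_rot: [0.049, 0.999, 0.001, 0.001]
ft_force: [-0.5, 0.2, 0.4]
gripper_width: 0.208
finger_force: 58.7
```

Call:
{"op": "apply_moves", "data": {"fingers": [-1,-1,-1], "travel": [[0,0,0],[0,0,0],[0,0,0]], "rot": [[0,0,0],[0,0,0],[0,0,0]]}}

```text
t: 10.5
position: [417.9, 291.2, 6.7]
eef_rot: [0.049, 0.999, 0.001, 0.001]
ft_force: [-0.2, -1.0, 6.1]
gripper_width: 0.212
finger_force: 59.3
```

```bash
cat >> h.py <<'E'
AZ=np.radians(110.1); YS=np.array([np.cos(AZ),np.sin(AZ),0])
MI=np.stack([YS,[YS[1],-YS[0],0],[0,0,-1.]],1)
E
python3 - <<'E'
from h import *
o=sensors.get_obs();p=o['position']+[0,0,180]
plan(O+145*YS+[0,0,35],MI,12,(p,R.from_quat(o['eef_rot'])))
E
```

```text
need 10.89 n 12
[-0.131, -0.238, -0.004] [0.003, 0.0, 0.892]
[-0.152, -0.224, -0.004] [0.003, 0.0, 0.892]
[-0.173, -0.209, -0.004] [0.003, 0.0, 0.892]
[-0.192, -0.192, -0.003] [0.003, 0.0, 0.892]
[-0.209, -0.174, -0.003] [0.003, 0.0, 0.892]
[-0.224, -0.153, -0.003] [0.003, 0.0, 0.892]
[-0.237, -0.132, -0.003] [0.003, 0.0, 0.892]
[-0.249, -0.109, -0.003] [0.003, 0.0, 0.892]
[-0.258, -0.085, -0.003] [0.003, 0.0, 0.892]
[-0.264, -0.061, -0.003] [0.003, 0.0, 0.892]
[-0.269, -0.036, -0.003] [0.003, 0.0, 0.892]
[-0.271, -0.011, -0.003] [0.003, 0.0, 0.892]
```

Call:
{"op": "apply_moves", "data": {"fingers": [-1,-1,-1,-1,-1], "travel": [[0,0,-0.4],[0,0,-0.65],[0,0,-0.65],[0,0,-0.65],[0,0,-0.65]], "rot": [[0,0,0],[0,0,0],[0,0,0],[0,0,0],[0,0,0]]}}

```text
t: 11.12
position: [416.9, 290.3, 186.2]
eef_rot: [0.049, 0.999, 0.001, -0.0]
ft_force: [0.9, -0.2, -1.5]
gripper_width: 0.209
finger_force: 58.7
```

Call:
{"op": "apply_moves", "data": {"fingers": [-1,-1,-1,-1,-1], "travel": [[-0.13,-0.24,0],[-0.15,-0.22,0],[-0.17,-0.21,0],[-0.19,-0.19,0],[-0.21,-0.17,0]], "rot": [[0,0,0.89],[0,0,0.89],[0,0,0.89],[0,0,0.89],[0,0,0.89]]}}

```text
t: 11.75
position: [449.1, 215.6, 184.8]
eef_rot: [0.28, 0.96, 0.001, -0.0]
ft_force: [0.7, -0.3, -0.6]
gripper_width: 0.209
finger_force: 58.7
```

Call:
{"op": "apply_moves", "data": {"fingers": [-1,-1,-1,-1,-1], "travel": [[-0.22,-0.15,0],[-0.24,-0.13,0],[-0.25,-0.11,0],[-0.26,-0.09,0],[-0.26,-0.06,0]], "rot": [[0,0,0.89],[0,0,0.89],[0,0,0.89],[0,0,0.89],[0,0,0.89]]}}

```text
t: 12.38
position: [481.2, 140.9, 184.7]
eef_rot: [0.494, 0.869, 0.001, -0.001]
ft_force: [1.3, -0.6, -0.2]
gripper_width: 0.211
finger_force: 58.7
```

Call:
{"op": "apply_moves", "data": {"fingers": [-1,-1,-1,-1], "travel": [[-0.27,-0.04,0],[-0.27,-0.01,0],[0,0,0],[0,0,0]], "rot": [[0,0,0.89],[0,0,0.89],[0,0,0],[0,0,0]]}}

```text
t: 12.88
position: [493.7, 111.9, 185.0]
eef_rot: [0.571, 0.821, 0.001, -0.001]
ft_force: [0.2, -0.6, -1.2]
gripper_width: 0.211
finger_force: 58.7
```

```bash
cat >> h.py <<'E'
def look(tag):
    P={n:camera_params(n) for n in("side","top","wrist")}; I={n:read_camera(n)[:,:,::-1] for n in P}
    o=sensors.get_obs(); out=[]
    for n in P:
        cv2.imwrite(f"pics/{n}_{tag}.png",I[n]); u,v=proj(P[n],O+40*YS)[0].astype(int) if n!='wrist' else (256,192)
        k=38 if n!='wrist' else 192; u=min(max(u,k),512-k); v=min(max(v,k),384-k); print(n,'crop origin',u-k,v-k,'scale',(400 if n=='wrist' else 400)/(2*k)); out.append(cv2.resize(I[n][v-k:v+k,u-k:u+k],(400,400),interpolation=cv2.INTER_CUBIC))
    cv2.imwrite(f"pics/v_{tag}.png",np.hstack(out[:2]))
    return o,P
E
python3 - <<'E'
from h import *
o,P=look('a'); print(o['t'],o['position'],np.degrees(R.from_quat(o['eef_rot']).as_rotvec()),(o['position']-O)@np.stack([YS,MI[:,1],[0,0,1]],1),o['gripper_width'],o['ft_force'])
plan(O+145*YS+[0,0,35],MI,1)
E
```

```text
side crop origin 219 124 scale 5.2631578947368425
top crop origin 236 152 scale 5.2631578947368425
wrist crop origin 64 0 scale 1.0416666666666667
13.025 [493.75611641 112.05715389 185.29983701] [-102.75110707 -147.75317813   -0.21077899] [145.8413072   -0.87755249  31.29983701] 0.20732754563382333 [-1.2408138   0.42666024 -1.53296223]
need 0.07 n 1
[-0.014, 0.015, -0.062] [0.015, -0.017, 0.045]
```

View pics/v_a.png

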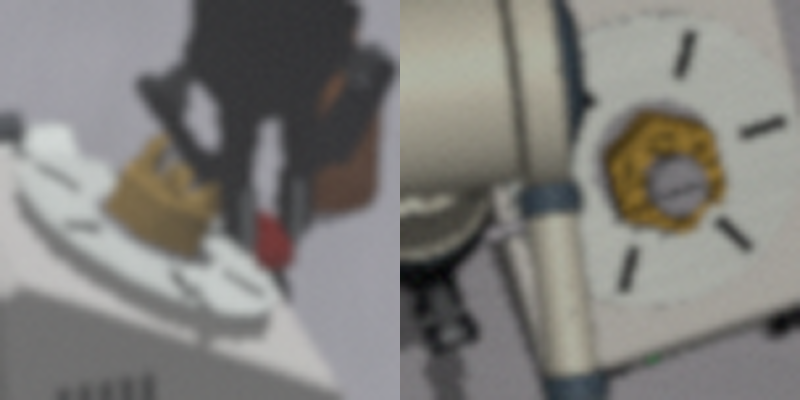

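Side crop: the red handle's end is at crop (275,240), i.e. image (271,170), held between the fingers. The arm hides the pin in the top view. I'll check the wrist view and the predicted handle position.

Run:
```python
from h import *
o=sensors.get_obs(); im=cv2.imread('pics/side_a.png').astype(int); b,g,r=im[...,0],im[...,1],im[...,2]
m=(r>90)&(g<65)&(b<65); m[:150]=0;m[200:]=0
for s,c,l in blobs(m,2): print(s,c)
p=camera_params('side'); T=o['position']
print(proj(p,[T+18*YS+[0,0,z] for z in(-7,0,7)]), proj(p,[O,O+14*S[:,2]]))
```

```text
[268 166   6   9  40] [270.25 169.65]
[[271.29140578 175.65545077]
 [271.32741888 173.38430808]
 [271.36366996 171.09593195]] [[253.28422626 156.35538127]
 [255.45299248 152.48546785]]
```

View pics/wrist_a.png

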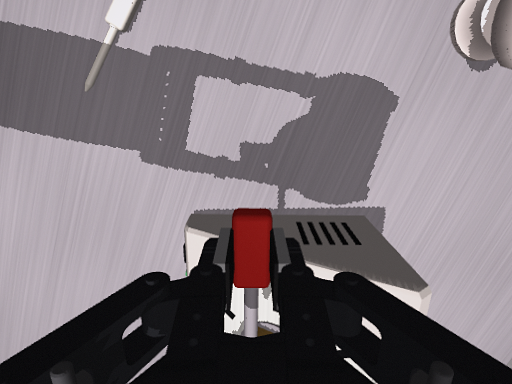

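Wrist view: handle from (252,209) to the shoulder at (252,288), with the shank running on straight below it to (250,335). I'll turn the handle edges into the tool frame to check the pin's pitch and yaw.

Run:
```python
from h import *
w=camera_params('wrist'); o=sensors.get_obs(); Rt=R.from_quat(o['eef_rot'])
im=cv2.imread('pics/wrist_a.png').astype(int); b,g,r=im[...,0],im[...,1],im[...,2]
m=(r>60)&(g<45)&(b<45)&(r>2*g)
s,c,l=blobs(m,1)[0]; print(s,c)
for v in (208,210,212,214,216,218,220,235,250,265,280,285,287,288,289):
    u=np.where(l[v])[0]; print(v,u.min() if len(u) else 0,u.max() if len(u) else 0,im[v,252,::-1])
def tool(uv,z):
    oo,d=ray(w,uv); oo=Rt.inv().apply(oo-o['position']); d=Rt.inv().apply(d); return oo+d*(z-oo[2])/d[2]
for z in(-10,-7,-4): print(z,tool((252,218),z),tool((252,287.5),z))
G=cv2.cvtColor(im.astype(np.uint8),cv2.COLOR_BGR2GRAY)
for v in(295,305,315,325): print(v,G[v,236:268])
for z in(-3,0,3): print(tool((251,295),z)[1],tool((251,325),z))
```

```text
[ 232  209   40   79 2881] [251.43422423 247.27178063]
208 0 0 [127  98 103]
210 234 269 [69  8  6]
212 234 270 [73 11  9]
214 233 270 [79 15 13]
216 232 271 [102  18  15]
218 232 271 [117  18  17]
220 232 271 [125  21  18]
235 234 269 [134  24  22]
250 234 269 [133  23  21]
265 234 268 [132  22  19]
280 233 269 [130  21  20]
285 235 267 [130  20  17]
287 237 265 [109  10   7]
288 0 0 [106 101 106]
289 0 0 [106 102 108]
-10 [ 18.88296569   0.87190582 -10.        ] [-19.6901238    0.95866288 -10.        ]
-7 [17.61765095  0.88417991 -7.        ] [-21.82484436   0.97289239  -7.        ]
-4 [16.35233622  0.89645399 -4.        ] [-23.95956493   0.98712191  -4.        ]
295 [231 233 235 234 232 232 237 243  49  73  86  95  96  98 100 100 100 100
  97  92  82  79 145 236 232 233 238 226 133 139 142 134]
305 [231 233 236 234 231 231 237 241 106 136  97  89  95  98 101 102 100  98
  95  90  79  87 173 236 232 232 232 231 232 234 232 230]
315 [237 234 235 233 230 231 237 240 106 140 159 173 177 179 180 180 174 166
 156 140 115 118 202 234 232 233 232 231 234 235 232 230]
325 [232 233 235 236 174 132 143 143 108 141 158 172 177 179 179 176 174 165
 154 136 112  84  93  92  89  97 122 138 162 137 172 170]
0.45768002216774745 [-49.71033365   0.48217954  -3.        ]
0.4604710144851568 [-52.38121947   0.48549514   0.        ]
0.46326200680256624 [-55.05210529   0.48881074   3.        ]
```

Call:
{"op": "apply_moves", "data": {"fingers": [-1,-1,-1,-1], "travel": [[0,0.01,0.26],[0,0,0.26],[0,0,0],[0,0,0]], "rot": [[0.01,-0.01,0.04],[0,0,0],[0,0,0],[0,0,0]]}}

```text
t: 13.52
position: [494.5, 111.7, 154.1]
eef_rot: [0.573, 0.819, 0.0, -0.0]
ft_force: [-1.0, 0.1, -0.8]
gripper_width: 0.209
finger_force: 58.8
```

```bash
cat >> h.py <<'E'
def st():
    o=sensors.get_obs(); M=R.from_quat(o['eef_rot']).as_matrix()
    print('t',o['t'],'along,lat,z',((o['position']-O)@np.stack([YS,MI[:,1],[0,0,1]],1)).round(2),'ang',np.degrees(R.from_matrix(MI.T@M).as_rotvec()).round(2),'F',o['ft_force'].round(1),o['wrist_torque'].round(2),o['gripper_width'].round(3)); return o
E
python3 - <<'E'
from h import *
st()
im=read_camera('wrist'); cv2.imwrite('pics/wrist_b.png',im[:,:,::-1])
ims=read_camera('side')[:,:,::-1]; cv2.imwrite('pics/side_b.png',ims)
st()
E
```

```text
Traceback (most recent call last):
  File "h.py", line 50, in st
    print('t',o['t'],'along,lat,z',((o['position']-O)@np.stack([YS,MI[:,1],[0,0,1]],1)).round(2),'ang',np.degrees(R.from_matrix(MI.T@M).as_rotvec()).round(2),'F',o['ft_force'].round(1),o['wrist_torque'].round(2),o['gripper_width'].round(3)); return o
                                                                                                                                                                                                                    ^^^^^^^^^^^^^^^^^^^^^^^^
AttributeError: 'float' object has no attribute 'round'
```

```bash
sed -i "s/o\['gripper_width'\].round(3))/round(o['gripper_width'],3))/" h.py
python3 - <<'E'
from h import *
st();read_camera('wrist');st();o=st()
w=camera_params('wrist'); im=read_camera('wrist'); cv2.imwrite('pics/wrist_b.png',im[:,:,::-1])
c=im[190:384,130:390,::-1]; cv2.imwrite('pics/wb.png',cv2.resize(c,(780,582),interpolation=cv2.INTER_CUBIC))
print(proj(w,[O+27*YS,O+16*YS,O+14*S[:,2]]), proj(w,[o['position']-94*YS,o['position']-24*YS]))
E
```

```text
t 13.525 along,lat,z [ 1.4528e+02 -3.1000e-01  5.0000e-02] ang [-0.02  0.04  0.07] F [-1.   0.1 -0.8] [ 0.05  0.01 -0.  ] 0.209
t 13.575 along,lat,z [ 1.4521e+02 -8.0000e-02  5.4000e-01] ang [-0.07  0.02  0.07] F [-0.7 -0.6 -2.1] [0.03 0.02 0.  ] 0.206
t 13.575 along,lat,z [ 1.4521e+02 -8.0000e-02  5.4000e-01] ang [-0.07  0.02  0.07] F [-0.7 -0.6 -2.1] [0.03 0.02 0.  ] 0.206
[[250.47972262 405.25906344]
 [250.48917007 416.88476083]
 [239.71633804 451.94784351]] [[250.32426377 378.64585542]
 [250.23652818 283.22466104]]
```

View pics/wb.png

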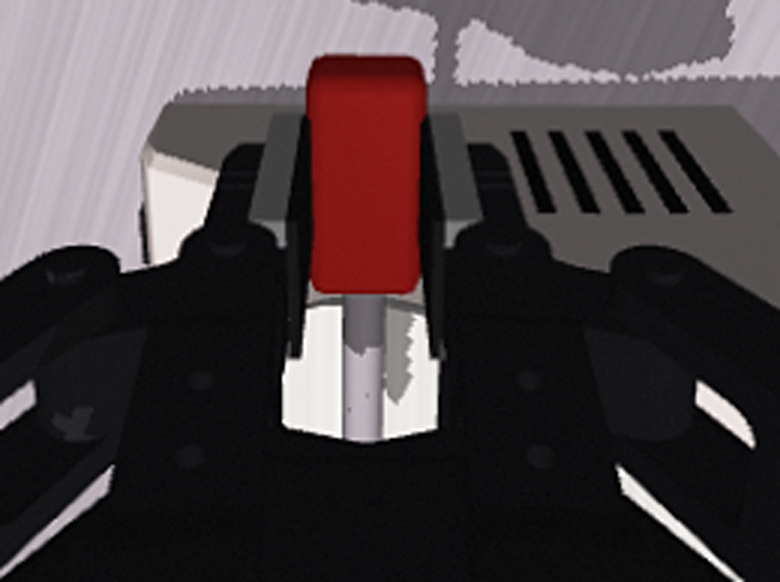

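The pin sits straight in the grip (shank at u about 251, predicted 250.3). I'll advance in small steps and watch the force.

Call:
{"op": "apply_moves", "data": {"fingers": [-1,-1,-1,-1,-1], "travel": [[-0.15,0,0],[-0.15,0,0],[-0.12,0,0],[-0.08,0,0],[-0.08,0,0]], "rot": [[0,0,0],[0,0,0],[0,0,0],[0,0,0],[0,0,0]]}}

```text
t: 14.25
position: [506.6, 78.6, 154.2]
eef_rot: [0.573, 0.819, 0.0, -0.0]
ft_force: [-0.1, -0.8, -1.9]
gripper_width: 0.208
finger_force: 58.8
```

Call:
{"op": "apply_moves", "data": {"fingers": [-1,-1], "travel": [[-0.08,0,0],[-0.08,0,0]], "rot": [[0,0,0],[0,0,0]]}}

```text
t: 14.5
position: [509.8, 69.8, 154.1]
eef_rot: [0.573, 0.819, 0.0, -0.0]
ft_force: [0.4, 0.5, -0.4]
gripper_width: 0.205
finger_force: 58.8
```

```bash
python3 -c "
from h import *
st();im=read_camera('side');cv2.imwrite('pics/side_c.png',im[:,:,::-1]);st()"
```

```text
t 14.5 along,lat,z [100.62  -0.3    0.13] ang [-0.03  0.03  0.06] F [ 0.4  0.5 -0.4] [ 0.    0.03 -0.03] 0.205
t 14.55 along,lat,z [100.09  -0.3    0.16] ang [-0.04  0.    0.09] F [ 0.5 -1.4 -0.8] [0.02 0.06 0.04] 0.211
```

Call:
{"op": "apply_moves", "data": {"fingers": [-1,-1,-1,-1,-1], "travel": [[-0.1,0,0],[-0.1,0,0],[-0.12,0,0],[-0.12,0,0],[-0.1,0,0]], "rot": [[0,0,0],[0,0,0],[0,0,0],[0,0,0],[0,0,0]]}}

```text
t: 15.18
position: [521.1, 39.0, 154.1]
eef_rot: [0.573, 0.819, 0.0, -0.0]
ft_force: [-0.4, -0.2, -0.2]
gripper_width: 0.212
finger_force: 58.8
```

```bash
python3 -c "
from h import *
st()"
```

```text
t 15.175 along,lat,z [67.88 -0.34  0.14] ang [-0.04  0.03  0.08] F [-0.4 -0.2 -0.2] [ 0.04 -0.02  0.01] 0.212
```

Call:
{"op": "apply_moves", "data": {"fingers": [-1,-1,-1,-1], "travel": [[-0.08,0,0],[-0.07,0,0],[-0.05,0,0],[-0.03,0,0]], "rot": [[0,0,0],[0,0,0],[0,0,0],[0,0,0]]}}

```text
t: 15.68
position: [525.6, 26.5, 154.1]
eef_rot: [0.573, 0.819, 0.0, -0.0]
ft_force: [0.5, -0.7, -1.0]
gripper_width: 0.212
finger_force: 58.8
```

Call:
{"op": "apply_moves", "data": {"fingers": [-1,-1], "travel": [[-0.03,0,0],[0,0,0]], "rot": [[0,0,0],[0,0,0]]}}

```text
t: 15.92
position: [526.2, 24.9, 154.2]
eef_rot: [0.573, 0.819, 0.0, -0.0]
ft_force: [0.2, -0.3, -1.3]
gripper_width: 0.211
finger_force: 58.8
```

```bash
python3 -c "
from h import *
st()"
```

```text
t 15.925 along,lat,z [52.83 -0.35  0.15] ang [-0.04  0.03  0.07] F [ 0.2 -0.3 -1.3] [-0.02 -0.    0.01] 0.211
```

Call:
{"op": "apply_moves", "data": {"fingers": [-1,-1,-1], "travel": [[-0.03,0,0],[-0.02,0,0],[0,0,0]], "rot": [[0,0,0],[0,0,0],[0,0,0]]}}

```text
t: 16.3
position: [527.2, 22.0, 154.2]
eef_rot: [0.573, 0.819, 0.0, -0.0]
ft_force: [-0.9, 0.3, 0.3]
gripper_width: 0.211
finger_force: 58.8
```

Call:
{"op": "apply_moves", "data": {"fingers": [-1,-1], "travel": [[-0.02,0,0],[0,0,0]], "rot": [[0,0,0],[0,0,0]]}}

```text
t: 16.55
position: [527.5, 21.3, 154.2]
eef_rot: [0.573, 0.819, 0.001, -0.0]
ft_force: [-1.8, 1.6, 0.1]
gripper_width: 0.208
finger_force: 58.9
```

Call:
{"op": "apply_moves", "data": {"fingers": [-1,-1], "travel": [[-0.025,0,0],[0,0,0]], "rot": [[0,0,0],[0,0,0]]}}

```text
t: 16.8
position: [527.6, 21.0, 154.3]
eef_rot: [0.573, 0.82, 0.001, -0.001]
ft_force: [-3.9, 6.0, 2.0]
gripper_width: 0.207
finger_force: 59.1
```

```bash
python3 -c "
from h import *
st()"
```

```text
t 16.8 along,lat,z [48.7  -0.37  0.3 ] ang [-0.03  0.2  -0.01] F [-3.9  6.   2. ] [1.11 0.62 0.03] 0.207
```

Contact force appears at about 49 mm, so the shoulder is home at about 25 mm. I'll open the fingers and lift clear.

Call:
{"op": "apply_moves", "data": {"fingers": [0.2,0.2,0.2,0.2,0.2], "travel": [[0,0,0],[0,0,0],[0,0,0],[0,0,-0.2],[0,0,-0.5]], "rot": [[0,0,0],[0,0,0],[0,0,0],[0,0,0],[0,0,0]]}}

```text
t: 17.42
position: [527.5, 19.4, 195.7]
eef_rot: [0.573, 0.819, -0.0, -0.001]
ft_force: [0.7, 0.8, 0.4]
gripper_width: 0.601
finger_force: 0.0
```

Call:
{"op": "apply_moves", "data": {"fingers": [0.2,0.2,0.2,0.2], "travel": [[0,0,-0.6],[0.2,0,-0.6],[0,0,0],[0,0,0]], "rot": [[0,0,0],[0,0,0],[0,0,0],[0,0,0]]}}

```text
t: 17.92
position: [524.0, 30.6, 268.1]
eef_rot: [0.573, 0.819, 0.0, 0.0]
ft_force: [-0.9, -0.3, -0.0]
gripper_width: 0.603
finger_force: 0.0
```

Run:
```python
from h import *
st(); w=camera_params('wrist'); im=read_camera('wrist')[:,:,::-1]; sd=read_camera('side')[:,:,::-1]
u,v=proj(w,O+30*YS)[0].astype(int); print(u,v, proj(w,[O,O+27*YS,O-27*YS,O+14*S[:,2]]))
v0=min(max(v-100,0),184);c=im[v0:v0+200,u-100:u+100]
cv2.imwrite('pics/fin.png',np.hstack([cv2.resize(c,(400,400),interpolation=cv2.INTER_CUBIC),cv2.resize(sd[120:200,215:295],(400,400),interpolation=cv2.INTER_CUBIC)]))
```

```text
t 17.925 along,lat,z [ 58.98  -0.42 114.12] ang [-0.04  0.01  0.07] F [-0.9 -0.3 -0. ] [ 0.   -0.05 -0.03] 0.603
250 213 [[250.87524963 243.13288944]
 [250.87353124 216.53696508]
 [250.8771371  268.19147319]
 [243.12633465 249.35182538]]
```

View pics/fin.png

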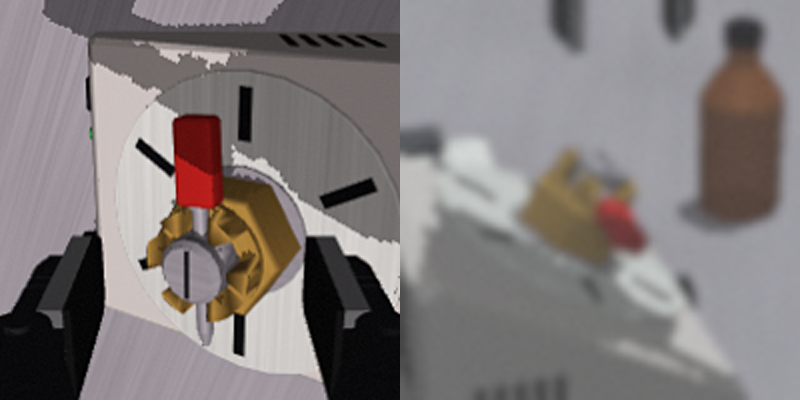

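The final picture shows the pin through the slots. The shoulder is at crop (200,207), by the crown, and the tip shows beyond the crown at (206,343). One numeric check, then I hand in.

Run:
```python
from h import *
w=camera_params('wrist'); v0=113
for z in(154+5,154+7): print('shoulder',(onz(w,(250.,v0+103.5),z)-O)@np.stack([YS,MI[:,1]],1))
for z in(152,154,157): print('tip',(onz(w,(252.9,v0+171.5),z)-O)@np.stack([YS,MI[:,1]],1))
```

```text
shoulder [29.80960702 -1.3912343 ]
shoulder [30.63886256 -1.38104036]
tip [-45.7386824   1.3549142]
tip [-44.34615032   1.34353861]
tip [-42.2573522    1.32647522]
```

```bash
python3 -c "
from workcell import ctrl
print(ctrl.finish_job())"
```

```text
the job is handed in; nothing more can be done
None
```

The job is handed in; no verdict was returned. The nut measured under 1° from the next slot, the locking pin is through the slots with its shoulder about 25–30 mm from the spindle axis and released, and the arm lifted clear (t ≈ 18 s), never going near the bust, bottle or build plate.

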